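# Lid the media jars and close up the feeding tube

### The job

The washed lids have been left to dry in a stack on the little wooden drain board. Push the telescopic feeding tube fully together, innermost section first, and put the black cap over its end; gently set each wooden lid on the open glass jar whose mouth it fits, so that every lid sits flat and fully down. Keep the jars upright and leave the coconut hut, the specimen cup and the food tin where they stand.

Things in the scene. Friction and masses are not known exactly. Their poses are not given: they have to be found in the camera images.
- lid_large: Round pale wooden drop-in lid, 69 mm disc 12 mm thick (from 8 to 20 mm above the origin) on an 8 mm deep round plug that tapers from 51 mm under the disc to 45 mm at its foot; loose, about 45 g. Starts as the lowest in the stack on the drain board. Origin: centre of the plug's underside; z up. Seated, the disc lies on the jar's rim, so the origin is 107 mm above the jar's.
- lid_medium: Round pale wooden drop-in lid, 60 mm disc 12 mm thick (from 8 to 20 mm above the origin) on an 8 mm deep round plug that tapers from 42 mm under the disc to 36 mm at its foot; loose, about 35 g. Starts as the second from below in the stack on the drain board. Origin: centre of the plug's underside; z up. Seated, the disc lies on the jar's rim, so the origin is 87 mm above the jar's.
- lid_small: Round pale wooden drop-in lid, 51 mm disc 12 mm thick (from 8 to 20 mm above the origin) on an 8 mm deep round plug that tapers from 33 mm under the disc to 27 mm at its foot; loose, about 25 g. Starts as the third from below in the stack on the drain board. Origin: centre of the plug's underside; z up. Seated, the disc lies on the jar's rim, so the origin is 67 mm above the jar's.
- tube_cap: Black plastic overcap of the feeding tube, a shallow cup upside down: 42 mm outside, 18 mm high, 36 mm inside and 14 mm deep; loose, about 20 g. Starts on top of the stack, skirt down. Origin: centre of the skirt's lower rim; z up. Seated, its top lies on the rim of the closed tube, so the origin is 98 mm above that of feed_tube.
- jar_large: Open clear glass jar of white ceramic filter rings, 115 mm high, body 92 mm wide, with a straight neck 15 mm high, 66 mm outside, its mouth 57 mm wide; loose but heavy (800 g). Origin: centre of its underside; z up. The 69 mm lid belongs on it.
- jar_medium: Open clear glass jar of reddish lava pebbles, 95 mm high, body 76 mm wide, with a straight neck 15 mm high, 57 mm outside, its mouth 48 mm wide; loose but heavy (500 g). Origin: centre of its underside; z up. The 60 mm lid belongs on it.
- jar_small: Open clear glass jar of small dark alder cones, 75 mm high, body 62 mm wide, with a straight neck 15 mm high, 48 mm outside, its mouth 39 mm wide; loose but heavy (300 g). Origin: centre of its underside; z up. The 51 mm lid belongs on it.
- feed_tube: Black plastic telescopic feeding tube standing upright on a heavy 80 mm round foot that does not shift. Outer sleeve 28 mm wide, its rim 112 mm above the origin; two sleeves slide in it, 21 mm and 15 mm wide. Fully closed, all three rims are level. Origin: centre of the foot's underside; z up.
- tube_mid (a joint): How far the 21 mm middle sleeve's rim stands above the outer sleeve's rim, m: 0 is fully home, 0.08 fully drawn out. It stays where it is left; about 5 N pushes it in.
- tube_inner (a joint): How far the 15 mm innermost sleeve's rim stands above the middle sleeve's rim, m: 0 is fully home, 0.08 fully drawn out. It stays where it is left; about 2 N pushes it in, so pressing down on its top closes it before the middle one moves. The tube's top is at 0.112 + tube_mid + tube_inner above the origin of feed_tube.
- coconut_hut: Bystander: orange resin half-coconut fish hut, 90 mm wide, 64 mm high. Origin: centre of its underside.
- specimen_cup: Bystander: open white plastic specimen cup, 64 mm wide, 68 mm high. Origin: centre of its underside.
- food_tin: Bystander: closed round food tin, 62 mm wide, 74 mm high. Origin: centre of its underside.

How it is judged:
By the outcome, as a careful person would: the job done as asked, in the order asked, and still so for the second after the job is handed in, with the robot touching nothing.
It also fails if it takes over 120 s, if anything falls off the work surface, if the arm or the gripper's body presses on something with over 40 N, if the wrist force passes 120 N, or if a joint passes its speed limit or range.

### The arm

A 6-joint arm with a two-finger parallel gripper is mounted at the origin on the work surface. World frame = base frame: x ahead of the robot, y to its left, z up, the work surface at z = 0. Lengths are in m, angles in rad, forces in N, time in s.
With the tool pointing down it reaches from about 0.35 to 1 m from the base axis. Payload 7.1 kg.
Tool frame: the origin (TCP) lies between the finger pads; the fingertips stand 22 mm ahead of it and the grasp point (between the pads) lies 3 mm ahead of it; z points along the fingers, y is the line along which they close (so a half turn about z gives the same grasp; the last joint's range is limited). The gripper opens to 85 mm and grips with 20 to 120 N. Pads are 22 mm wide; open, the fingers measure 114 mm over their backs; the gripper's body (76 mm by 85 mm) begins 54 mm behind the grasp point. The pads swing forward as they close: fully open they stand 13 mm farther back than shut.
Start: joints at [1.141, 0.423, 1.63, -0, 1.089, -0.019], TCP at [0.25, 0.573, 0.253] pointing down, gripper open.
Joint ranges: [-3, 3], [-0.9, 2.11], [0.09, 2.58], [-1.31, 4.45], [0.11, 2.69], [-2.54, 2.54]. Speed limits (rad/s): [2.39, 2.39, 3.01, 3.14, 3.14, 3.14].

### API

Orientations are given as a rotation vector (axis times angle).
In Python, from rig import manip gives the robot as it stands. The module is installed in compiled form; this text tells all that it offers. Calls block until the motion is done:
- manip.move_to(position, orientation): joint-space move of the TCP to a pose.
- manip.servo_line(position, orientation=None, rate=0.15): straight line of the TCP; orientation=None keeps the orientation; rate is the mean speed in m/s.
- manip.set_joints(angles): joint-space move.
- manip.command_gripper(opening, f_grip=None): finger opening in m; f_grip is the grip in N (None keeps the last); returns when the fingers have stopped.
- manip.hold(seconds).
- manip.solve_ik(position, orientation): joint angles nearest the present ones, or None.
- manip.camera(name): name is "side" or "top" or "wrist"; returns a dict with "image" (400x640x3 uint8, red, green, blue), "fx", "fy", "cx", "cy" (pixels), "k1" (the pictures are not rectified: a ray, as slopes to the right and down, at radius r is drawn at 1 + k1 r^2 times it, then the intrinsics apply), "cam_to_world" (4x4, takes a point from camera to world coordinates); the wrist camera has in their place "mount" (4x4, takes a point from camera to tool coordinates, whose origin is the TCP and whose axes are the flange's). Camera axes: x right, y down, z forward; pixel columns grow to the right and rows downward; lengths in m; the calibration is good to about 2 mm. A picture is of the moment at which its call begins: read the wrist's pose just before it. There is no depth.
A pose or a line that the arm cannot do raises manip.IKError and nothing moves.
- manip.sign_off(): hands the job in; it is judged then, once.
Readings, each from a call of its own:
- manip.get_time(): time.
- manip.get_joint_positions(): joint angles.
- manip.get_joint_vel(): joint speeds.
- manip.get_tau(): joint torques, N m.
- manip.get_position(): TCP position.
- manip.get_ee_rot(): TCP orientation.
- manip.get_contact_force(): force on the tool from outside, world axes, zero at the start.
- manip.get_torque(): the same for the moment, N m.
- manip.get_width(): finger opening in m.
- manip.get_grip_force(): force on a finger pad.
Only numpy, scipy, OpenCV 4.12 (cv2) and the standard library are available. Lean on these libraries where they do the work, as an engineer would, in place of code of your own. Each camera call takes 0.05 s, during which the arm holds its last target. There are 200 camera calls.

## Working session

There is one attempt and no reset: what is moved stays moved. The work goes in short steps, each a Python script; the robot and the scene stay as the last script left them, time stands still between calls to the robot, and variables do not carry over. Pictures are saved under pics/ and viewed, at most 14 in all, crops included, and the job is handed in when it is done.

```bash
mkdir -p pics
python3 - <<'E'
from rig import manip
import cv2
for n in ("top","side"):
    c=manip.camera(n); cv2.imwrite(f"pics/{n}0.png",c["image"][:,:,::-1])
    print(n,c["fx"],c["fy"],c["cx"],c["cy"],c["k1"],c["cam_to_world"].tolist())
c=manip.camera("wrist");print(c["fx"],c["cx"],c["cy"],c["k1"],c["mount"].tolist())
print(manip.get_position(),manip.get_ee_rot(),manip.get_time(),manip.get_width())
E
```

```text
top 374.6896395797269 374.6896395797269 320.25407005097696 191.79891247178463 0.014767829918446697 [[-0.024307241472905614, -0.9891893690179167, 0.14461517981841912, 0.4312676098302722], [-0.9994371625083777, 0.027390561287843573, 0.019367894814352925, -5.109548074670625e-05], [-0.023119606596584085, -0.14406300487728527, -0.989298405142021, 1.005501692826544], [0.0, 0.0, 0.0, 1.0]]
side 482.92643525386814 482.92643525386814 321.60644613077227 212.65979190576817 -0.059908120824697236 [[0.9350955161051634, -0.210926793828447, 0.28479161400095643, 0.18503523626146226], [-0.3543206733519828, -0.572970108429131, 0.7390278176646042, -0.9820278523987975], [0.007296313823806093, -0.7919691550129726, -0.6105175028716399, 0.9097785607866584], [0.0, 0.0, 0.0, 1.0]]
318.41491750214993 314.8361070847586 201.3723956493636 0.016385555501442634 [[0.00031162189781351184, -0.9503222152585494, -0.311267714480437, 0.08030207425237322], [0.999999319001235, 0.0006462153985961754, -0.0009718038506936317, -0.0009076266200268579], [0.0011246727783709668, -0.31126719967214767, 0.9503217694651639, -0.12105702873169644], [0.0, 0.0, 0.0, 1.0]]
[0.24937567 0.57264202 0.2526999 ] [-6.40629912e-01 -3.07529309e+00  1.89194266e-03] 0.15 0.08506951035013983
```

View pics/top0.png

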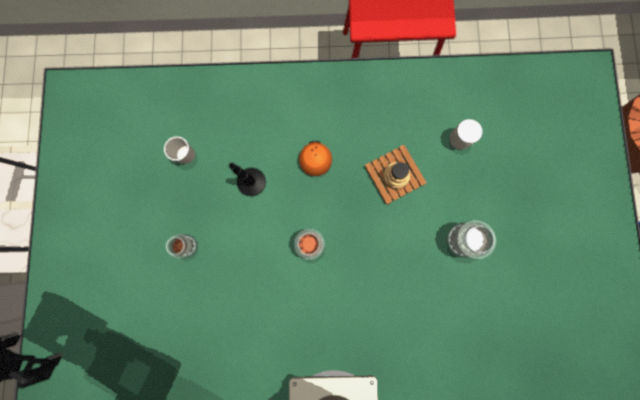

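View pics/side0.png

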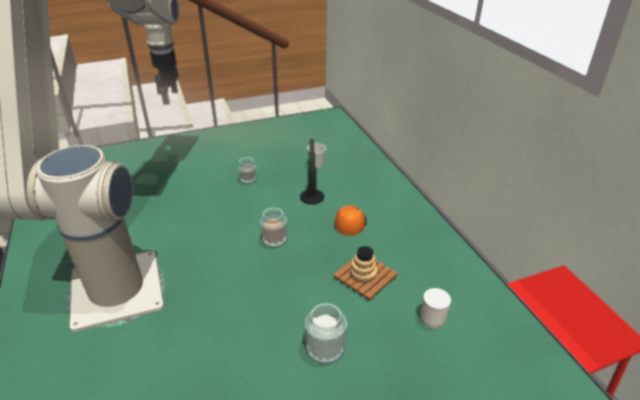

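```bash
cat > h.py <<'E'
from rig import manip
import numpy as np, cv2
from scipy.spatial.transform import Rotation as R
def ray(c,T,uv):
    K=np.array([[c["fx"],0,c["cx"]],[0,c["fy"],c["cy"]],[0,0,1.]])
    p=cv2.undistortPoints(np.array([[uv]],float),K,np.array([c["k1"],0,0,0.]))[0,0]
    return T[:3,3],T[:3,:3]@np.array([p[0],p[1],1])
def at_z(c,T,uv,z):
    o,d=ray(c,T,uv); return o+d*(z-o[2])/d[2]
def proj(c,T,P):
    q=np.linalg.inv(T); K=np.array([[c["fx"],0,c["cx"]],[0,c["fy"],c["cy"]],[0,0,1.]])
    return cv2.projectPoints(np.asarray(P,float).reshape(-1,3),cv2.Rodrigues(q[:3,:3])[0],q[:3,3],K,np.array([c["k1"],0,0,0.]))[0][:,0]
def down(yaw=0):  # tool z down, tool x at azimuth yaw
    return (R.from_euler('z',yaw)*R.from_euler('x',np.pi)).as_rotvec()
def wrist():
    T=np.eye(4);T[:3,:3]=R.from_rotvec(manip.get_ee_rot()).as_matrix();T[:3,3]=manip.get_position()
    c=manip.camera("wrist");return c,T@c["mount"]
def fz(): return manip.get_contact_force()
E
python3 - <<'E'
from h import *
c=manip.camera("top");T=c["cam_to_world"]
for n,uv,z in [("tubefoot",(251,182),.01),("tubetop",(233,166),.25),("stack",(400,171),.09),("jl",(478,240),.115),("jm",(309,243),.095),("js",(178,246),.075),("hut",(316,158),.03),("cup",(177,148),.068),("tin",(468,131),.074)]:
    print(n,at_z(c,T,uv,z).round(3))
c=manip.camera("side");T=c["cam_to_world"]
for n,uv,z in [("tubefoot",(312,197),.01),("stack",(366,251),.09),("jl",(327,318),.115),("jm",(274,216),.095),("js",(247,163),.075)]:
    print(n,at_z(c,T,uv,z).round(3))
o,d=ray(c,T,(312,141)); print([(z,(o+d*(z-o[2])/d[2]).round(3)[:2]) for z in (.2,.25,.27)])
print(R.from_rotvec(manip.get_ee_rot()).as_matrix().round(2).tolist())
E
```

```text
tubefoot [0.609 0.206 0.01 ]
tubetop [0.601 0.194 0.25 ]
stack [ 0.612 -0.181  0.09 ]
jl [ 0.438 -0.347  0.115]
jm [0.44  0.048 0.095]
js [0.442 0.373 0.075]
hut [0.665 0.028 0.03 ]
cup [0.693 0.387 0.068]
tin [ 0.713 -0.361  0.074]
tubefoot [0.605 0.194 0.01 ]
stack [ 0.616 -0.177  0.09 ]
jl [ 0.438 -0.364  0.115]
jm [0.438 0.035 0.095]
js [0.44  0.361 0.075]
[(0.2, array([0.613, 0.215])), (0.25, array([0.583, 0.13 ])), (0.27, array([0.571, 0.097]))]
[[-0.92, 0.4, -0.0], [0.4, 0.92, -0.0], [0.0, -0.0, -1.0]]
```

Run:
```python
from h import *
import pickle
P={"js":(.44,.367,.075),"jm":(.439,.041,.095),"jl":(.438,-.355,.115),"stack":(.614,-.179,.09),"tube":(.606,.2,.21)}
V={};tiles=[]
for n,(x,y,z) in P.items():
    manip.move_to([x,y,z+.15],down(np.arctan2(y,x)+np.pi/2)); 
    c,T=wrist();V[n]=(c,T);uv=proj(c,T,[x,y,z])[0].astype(int);print(n,uv,manip.get_time())
    x0,y0=np.clip(uv-[100,75],0,[440,250]);t=c["image"][y0:y0+150,x0:x0+200]
    cv2.imwrite(f"pics/w_{n}.png",c["image"][:,:,::-1]);print(x0,y0)
    tiles.append(cv2.resize(t,(400,300),interpolation=cv2.INTER_CUBIC))
pickle.dump(V,open("V.pkl","wb"))
cv2.imwrite("pics/m1.png",np.vstack([np.hstack(tiles[:2]),np.hstack(tiles[2:4])])[:,:,::-1])
```

```text
js [315 192] 1.3917
215 117
jm [315 191] 2.6833
215 116
jl [315 191] 4.2083
215 116
stack [315 189] 5.2417
215 114
tube [316 189] 6.7667
216 114
```

View pics/m1.png

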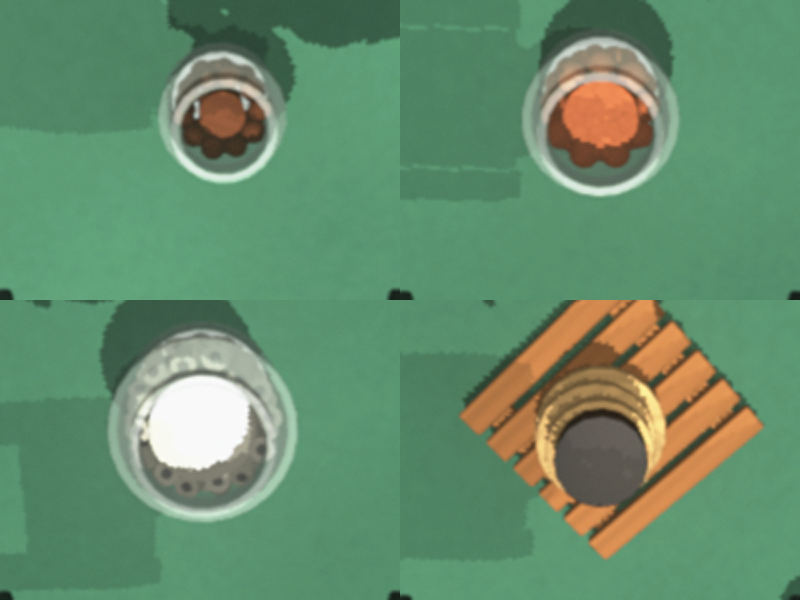

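View pics/w_tube.png

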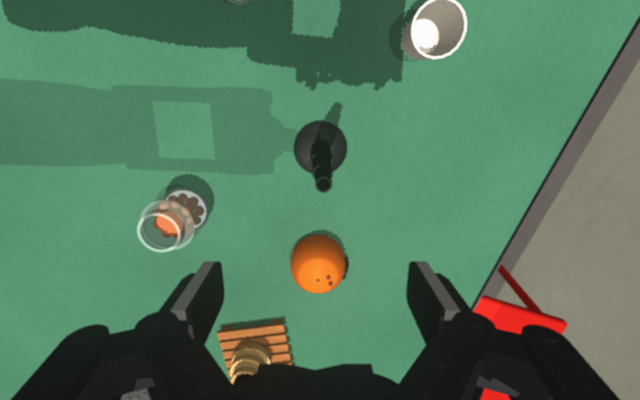

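Run:
```python
from h import *
import pickle
V=pickle.load(open("V.pkl","rb"))
M={"js":((215+223/2,117+127/2),.075,(24,19.5)),"jm":((215+200.5/2,116+129/2),.095,(28.5,24)),"jl":((215+204/2,116+132/2),.115,(33,28.5)),"stack":((215+201/2,114+158/2),.09,(21,)),"tube":((323,183.5),.21,(7.5,)),"foot":((320,148),.008,(40,))}
tiles=[]
for n,(uv,z,rs) in M.items():
    c,T=V["tube" if n=="foot" else n]; p=at_z(c,T,uv,z); print(n,p.round(4))
    im=cv2.resize(c["image"],None,fx=4,fy=4,interpolation=cv2.INTER_CUBIC)
    t=np.linspace(0,2*np.pi,90)
    for r in rs:
        q=proj(c,T,np.c_[p[0]+r/1e3*np.cos(t),p[1]+r/1e3*np.sin(t),0*t+z])*4+1.5
        cv2.polylines(im,[q.astype(np.int32)],True,(255,0,255),1)
    u,v=(np.array(uv)*4).astype(int); 
    if n=="foot": v+=60
    tiles.append(im[v-150:v+150,u-133:u+133])
    if n=="stack":   # triangulate with side camera
        s=manip.camera("side");o1,d1=ray(c,T,uv);o2,d2=ray(s,s["cam_to_world"],(366,251))
        a=np.linalg.lstsq(np.c_[d1,-d2],o2-o1,rcond=None)[0];print("tri",o1+a[0]*d1,o2+a[1]*d2)
    if n=="tube":
        o2,d2=ray(s,s["cam_to_world"],(312,141));o1,d1=ray(c,T,uv)
        a=np.linalg.lstsq(np.c_[d1,-d2],o2-o1,rcond=None)[0];print("tri",o1+a[0]*d1,o2+a[1]*d2)
cv2.imwrite("pics/m2.png",np.vstack([np.hstack(tiles[:3]),np.hstack(tiles[3:])])[:,:,::-1])
```

```text
js [0.4402 0.3815 0.075 ]
jm [0.4381 0.0512 0.095 ]
jl [ 0.4446 -0.349   0.115 ]
stack [ 0.6128 -0.1817  0.09  ]
tri [ 0.61314709 -0.18044901  0.09424719] [ 0.61419943 -0.1809534   0.09430553]
tube [0.6096 0.2074 0.21  ]
tri [0.6100966  0.20614396 0.2050855 ] [0.61028243 0.20609623 0.20511715]
foot [0.6096 0.2075 0.008 ]
```

View pics/m2.png

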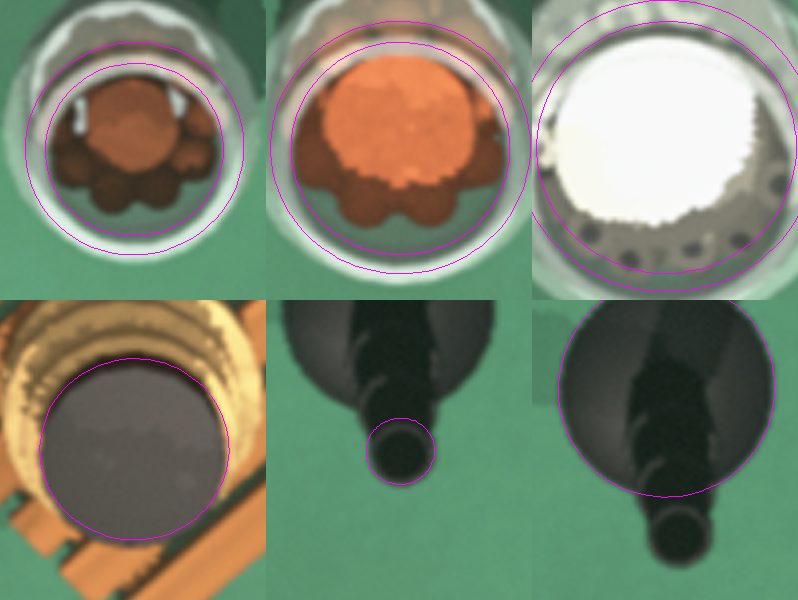

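Run:
```python
from h import *
import pickle
V=pickle.load(open("V.pkl","rb"))
for n,uv,z in [("js",(326.5,182.5),.075),("jm",(315.3,182.7),.095),("jl",(317,184),.115),("stack",(315.5,193.5),.092),("tube",(323,184),.205)]:
    print(n,at_z(*V[n],uv,z).round(4))
manip.command_gripper(0.0,30)
x,y=at_z(*V["tube"],(323,184),.205)[:2]
o=down(np.arctan2(y,x)+np.pi/2)
manip.move_to([x,y,.25],o);manip.hold(.3)
f0=fz();print("f0",f0,manip.get_width())
z=.245;log=[]
while z>.122:
    manip.servo_line([x,y,z],rate=.05); f=fz()-f0; log.append((round(z,4),*f.round(1)))
    if f[2]>14: break
    z-=.004 if z>.142 else .001
print(log,manip.get_position(),manip.get_time())
```

```text
js [0.4414 0.3801 0.075 ]
jm [0.4383 0.0492 0.095 ]
jl [ 0.4434 -0.3504  0.115 ]
stack [ 0.6128 -0.1815  0.092 ]
tube [0.6103 0.2057 0.205 ]
f0 [-0.11794856 -0.59520439 -0.78749678] -7.080170107853229e-06
[(0.245, np.float64(0.2), np.float64(0.1), np.float64(1.3)), (0.241, np.float64(0.9), np.float64(0.7), np.float64(0.3)), (0.237, np.float64(-0.1), np.float64(0.8), np.float64(0.1)), (0.233, np.float64(0.4), np.float64(0.3), np.float64(0.8)), (0.229, np.float64(0.2), np.float64(0.5), np.float64(0.4)), (0.225, np.float64(0.2), np.float64(0.2), np.float64(0.7)), (0.221, np.float64(-1.0), np.float64(1.0), np.float64(0.4)), (0.217, np.float64(0.1), np.float64(0.9), np.float64(1.1)), (0.213, np.float64(-0.5), np.float64(-0.2), np.float64(0.2)), (0.209, np.float64(0.6), np.float64(0.7), np.float64(0.8)), (0.205, np.float64(-1.1), np.float64(0.6), np.float64(0.8)), (0.201, np.float64(0.2), np.float64(0.4), np.float64(0.7)), (0.197, np.float64(0.5), np.float64(0.5), np.float64(0.1)), (0.193, np.float64(0.9), np.float64(1.1), np.float64(1.2)), (0.189, np.float64(0.3), np.float64(-0.1), np.flo
[... 630 characters left out ...]
at64(0.2), np.float64(0.1), np.float64(1.0)), (0.141, np.float64(1.0), np.float64(1.2), np.float64(0.2)), (0.14, np.float64(-0.1), np.float64(0.4), np.float64(1.7)), (0.139, np.float64(-0.5), np.float64(0.3), np.float64(3.7)), (0.138, np.float64(-0.9), np.float64(-0.0), np.float64(4.4)), (0.137, np.float64(-1.7), np.float64(0.5), np.float64(4.8)), (0.136, np.float64(-0.4), np.float64(0.6), np.float64(3.8)), (0.135, np.float64(-1.9), np.float64(-0.1), np.float64(3.4)), (0.134, np.float64(-1.2), np.float64(-0.4), np.float64(5.2)), (0.133, np.float64(-4.3), np.float64(-0.1), np.float64(13.5)), (0.132, np.float64(-7.2), np.float64(-1.6), np.float64(21.1))] [0.61036458 0.2057258  0.13403124] 17.4
```

Run:
```python
from h import *
p=manip.get_position();x,y=.6103,.2057
manip.servo_line([x,y,.26],rate=.2);c,T=wrist()
uv=proj(c,T,[x,y,.112])[0];print(uv)
im=cv2.resize(c["image"],None,fx=5,fy=5,interpolation=cv2.INTER_CUBIC);u,v=(uv*5).astype(int)
t=np.linspace(0,2*np.pi,90)
q=proj(c,T,np.c_[x+.014*np.cos(t),y+.014*np.sin(t),0*t+.112])*5+2
cv2.polylines(im,[q.astype(np.int32)],True,(255,0,255),1)
a=im[v-200:v+200,u-200:u+200].astype(float);a=(255*(a/255)**.5).astype(np.uint8)
s=manip.camera("side");b=cv2.resize(s["image"][130:210,270:350],(400,400),interpolation=cv2.INTER_CUBIC)
cv2.imwrite("pics/t1.png",np.hstack([a,b])[:,:,::-1])
```

```text
[317.32889836 192.32699518]
```

View pics/t1.png

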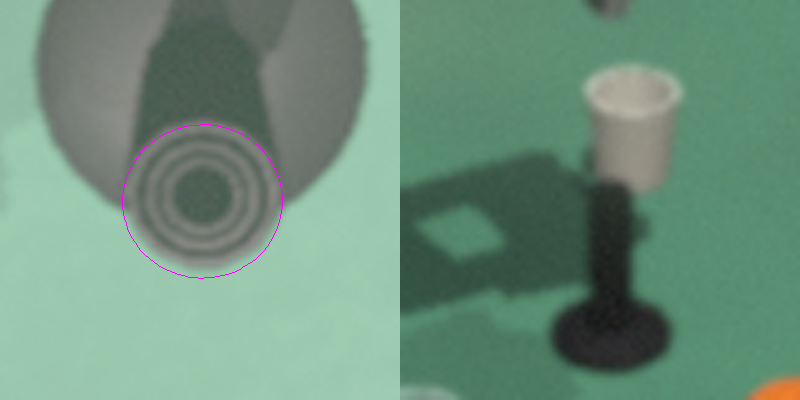

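```bash
cat >> h.py <<'E'
def yaw(x,y): return down(np.arctan2(y,x)+np.pi/2)
def pick(x,y,z,pre):
    o=yaw(x,y); manip.move_to([x,y,z+.1],o); manip.command_gripper(pre,20)
    manip.servo_line([x,y,z],rate=.15); manip.command_gripper(0,20)
    print("grip",manip.get_width(),manip.get_grip_force(),manip.get_position().round(4))
    manip.servo_line([x,y,z+.02],rate=.05); manip.servo_line([x,y,z+.13],rate=.2); print("lifted",manip.get_width())
def place(x,y,z,fmax=5,over=.004):
    "z: expected seated TCP height; lowers until touch"
    o=yaw(x,y); manip.move_to([x,y,z+.09],o); manip.servo_line([x,y,z+.015],rate=.12); manip.hold(.2); f0=fz(); h=z+.012
    log=[]
    while h>z-over:
        manip.servo_line([x,y,h],rate=.03); f=fz()-f0; log.append((round((h-z)*1e3,1),f.round(1).tolist()))
        if f[2]>fmax and h<z+.012: break
        h-=.001
    print(log[-6:],manip.get_position().round(4))
def release(x,y,op,up=.12):
    manip.command_gripper(op); p=manip.get_position()
    manip.servo_line([x,y,p[2]+.03],rate=.06); manip.servo_line([x,y,p[2]+up],rate=.25); print("t",manip.get_time())
def shot(name,items,k=4,g=1.,w=400):
    "items: (x,y,z,[radii mm]); tiles enlarged k, w px square"
    c,T=wrist(); im=cv2.resize(c["image"],None,fx=k,fy=k,interpolation=cv2.INTER_CUBIC)
    t=np.linspace(0,2*np.pi,120); tl=[]
    for x,y,z,rs in items:
        for r in rs:
            q=proj(c,T,np.c_[x+r/1e3*np.cos(t),y+r/1e3*np.sin(t),0*t+z])*k+k/2-.5
            cv2.polylines(im,[q.astype(np.int32)],True,(255,0,255),1)
        uv=proj(c,T,[x,y,z])[0]; u,v=(uv*k).astype(int); print(name,"centre px",uv.round(1))
        pad=cv2.copyMakeBorder(im,w,w,w,w,cv2.BORDER_CONSTANT)
        tl.append(pad[v+w//2:v+w//2+w,u+w//2:u+w//2+w])
    a=np.hstack(tl); a=(255*(a/255.)**g).astype(np.uint8); return a,c,T
E
python3 - <<'E'
from h import *
c,T=wrist();tx,ty=at_z(c,T,(317.5,191.1),.112)[:2];print(tx,ty)
pick(.6128,-.1815,.097,.065)
E
```

```text
0.609621820538155 0.20682833675957996
grip 0.04075266981485045 22.04992017826953 [ 0.6134 -0.1817  0.0984]
lifted 0.04122571882664902
```

Run:
```python
from h import *
x,y=.6096,.2068
place(x,y,.121)
release(x,y,.065)
a,c,T=shot("cap",[(x,y,.116,[21])],k=4,g=.6)
x,y=.6128,-.1815
manip.move_to([x,y,.23],yaw(x,y))
b,c,T=shot("small",[(x,y,.074,[25.5])],k=4)
cv2.imwrite("pics/c1.png",np.hstack([a,b])[:,:,::-1])
```

```text
[(2.0, [-0.7, -0.3, 0.0]), (1.0, [-0.0, -0.2, -0.2]), (0.0, [-0.2, 1.0, -0.2]), (-1.0, [-0.1, -0.5, -0.2]), (-2.0, [1.3, 0.6, -0.4]), (-3.0, [-1.9, -0.3, 3.8])] [0.6098 0.2068 0.1184]
t 30.775
cap centre px [316.1 200.9]
small centre px [315.6 189.9]
```

View pics/c1.png

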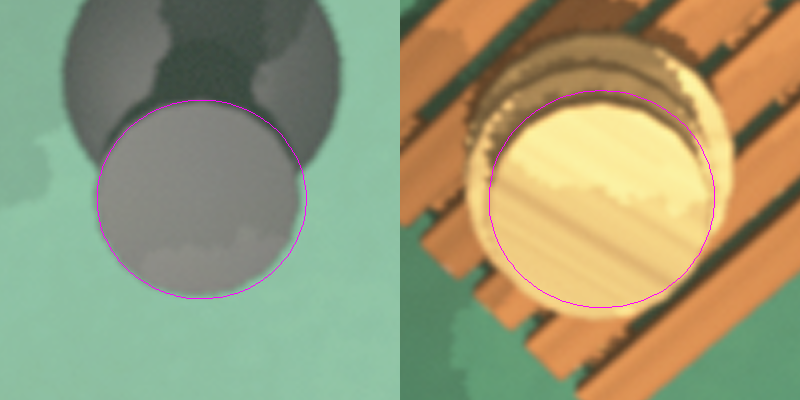

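Run:
```python
from h import *
c,T=wrist();x,y=at_z(c,T,(315.4,191.3),.076)[:2];print(x,y)
pick(x,y,.0857,.07)
x,y=.4414,.3801
place(x,y,.0967,4,.006)
```

```text
0.6125581141969118 -0.18194972286160838
grip 0.04979681486892134 20.543201565742493 [ 0.6134 -0.1822  0.0871]
lifted 0.05010575012331257
[(4.0, [-1.3, 0.5, 0.7]), (3.0, [-1.2, -0.2, 0.6]), (2.0, [-0.9, -0.5, 0.3]), (1.0, [-0.7, -0.3, 1.3]), (-0.0, [-0.3, 0.1, 0.3]), (-1.0, [-1.7, -0.3, 5.5])] [0.4417 0.3804 0.0963]
```

Run:
```python
from h import *
x,y=.4414,.3801
release(x,y,.07)
a,c,T=shot("js",[(x,y,.087,[25.5])],k=4)
x,y=.6126,-.1819
manip.move_to([x,y,.21],yaw(x,y))
b,c,T=shot("med",[(x,y,.058,[30])],k=4)
cv2.imwrite("pics/c2.png",np.hstack([a,b])[:,:,::-1])
```

```text
t 43.3333
js centre px [316.2 198.9]
med centre px [315.6 191.1]
```

View pics/c2.png

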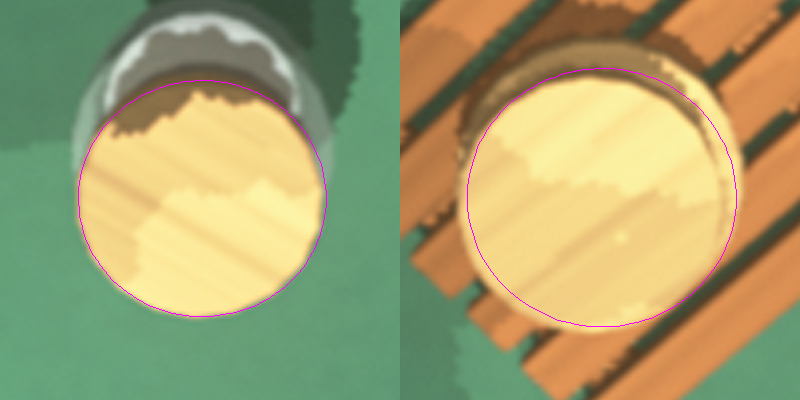

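Run:
```python
from h import *
c,T=wrist();x,y=at_z(c,T,(314.6,191.1),.058)[:2];print(x,y)
pick(x,y,.0645,.078)
x,y=.4383,.0492
place(x,y,.1147,4,.006)
release(x,y,.08)
a,c,T=shot("jm",[(x,y,.107,[30])],k=4)
x,y=.6126,-.1819
manip.move_to([x,y,.19],yaw(x,y))
b,c,T=shot("large",[(x,y,.038,[34.5])],k=4)
cv2.imwrite("pics/c3.png",np.hstack([a,b])[:,:,::-1])
```

```text
0.6118093571769312 -0.18159248179183207
grip 0.05902484146986192 21.085474491119385 [ 0.6126 -0.1819  0.066 ]
lifted 0.058792998919023565
[(5.0, [0.3, 0.8, 1.5]), (4.0, [0.5, 0.6, 1.4]), (3.0, [0.3, 0.4, 0.3]), (2.0, [0.7, -0.3, 1.4]), (1.0, [0.8, -0.1, 2.2]), (0.0, [-1.0, -0.0, 6.9])] [0.4385 0.0492 0.115 ]
t 55.3583
jm centre px [315.9 198.5]
large centre px [316.7 191. ]
```

View pics/c3.png

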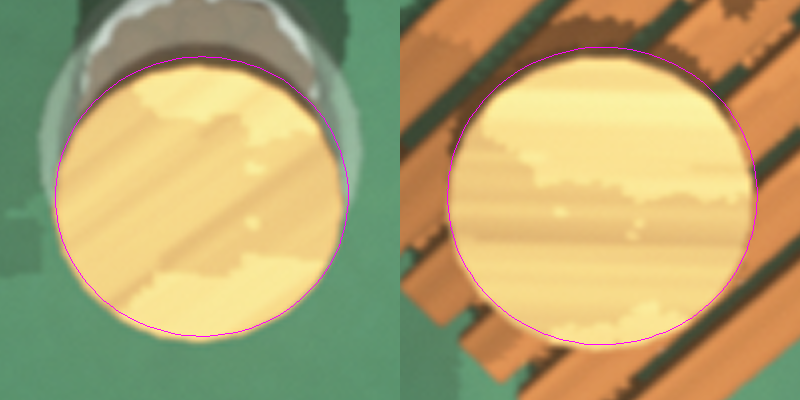

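Run:
```python
from h import *
import pickle
c,T=pickle.load(open("V.pkl","rb"))["jl"]
k=5;im=cv2.resize(c["image"],None,fx=k,fy=k,interpolation=cv2.INTER_CUBIC);t=np.linspace(0,2*np.pi,120);b=im.copy()
for r in (33,28.5):
    q=proj(c,T,np.c_[.4434+r/1e3*np.cos(t),-.3504+r/1e3*np.sin(t),0*t+.115])*k+2
    cv2.polylines(im,[q.astype(np.int32)],True,(255,0,255),1)
u,v=317*k,184*k
cv2.imwrite("pics/jl.png",np.hstack([i[v-280:v+280,u-200:u+200] if 0 else cv2.resize(i[v-260:v+260,u-260:u+260],(400,400)) for i in (im,b)])[:,:,::-1])
```

```text
(no output)
```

View pics/jl.png

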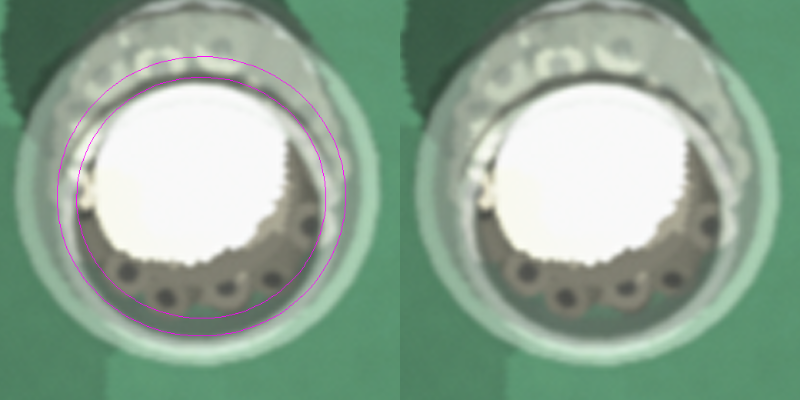

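Run:
```python
from h import *
import pickle
c,T=wrist();x,y=at_z(c,T,(316.3,191.8),.038)[:2]
c,T=pickle.load(open("V.pkl","rb"))["jl"];jx,jy=at_z(c,T,(316.7,186.3),.115)[:2];print(x,y,jx,jy)
pick(x,y,.0415,.085)
place(jx,jy,.132,4,.006)
release(jx,jy,.085)
a,c,T=shot("jl",[(jx,jy,.127,[34.5])],k=4)
s=manip.camera("side");b=cv2.resize(s["image"][140:380,220:460],(400,400),interpolation=cv2.INTER_CUBIC)
cv2.imwrite("pics/c4.png",np.hstack([a,b])[:,:,::-1])
```

```text
0.6122443082980232 -0.18235682943022552 0.4419259562962295 -0.3518720007967041
grip 0.06755697158402633 22.237515449523926 [ 0.6131 -0.1826  0.043 ]
lifted 0.06819312974981985
[(4.0, [-1.0, -0.3, 0.1]), (3.0, [-1.2, -1.1, -0.5]), (2.0, [-1.2, -0.1, 0.1]), (1.0, [-0.4, -1.0, -0.0]), (0.0, [-1.4, -1.1, 1.9]), (-1.0, [-2.5, 1.4, 10.5])] [ 0.4421 -0.352   0.132 ]
t 66.45
jl centre px [314.9 199.4]
```

View pics/c4.png

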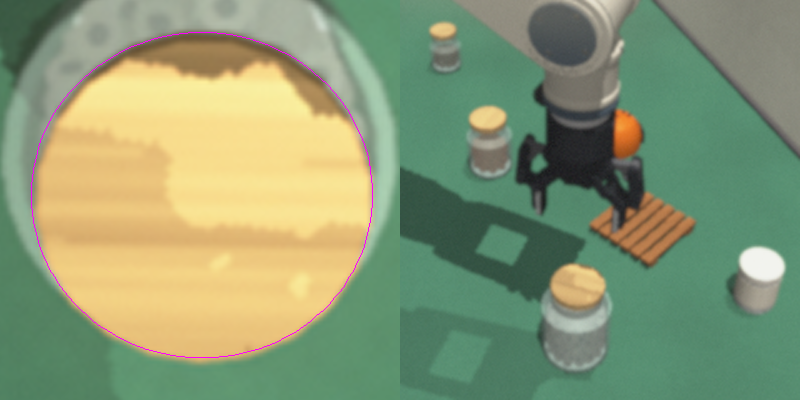

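Run:
```python
from h import *
p=manip.get_position();manip.servo_line([p[0],p[1],.33],rate=.25)
manip.move_to([.30,-.5,.35],yaw(.3,-.5));manip.hold(.3)
s=manip.camera("side");I=s["image"];tl=[]
for u,v in [(327,325),(274,222),(247,168),(312,175)]:
    tl.append(cv2.resize(I[v-38:v+37,u-50:u+50],(400,300),interpolation=cv2.INTER_CUBIC))
cv2.imwrite("pics/fin.png",np.vstack([np.hstack(tl[:2]),np.hstack(tl[2:])])[:,:,::-1])
print(manip.get_time())
```

```text
68.2
```

View pics/fin.png

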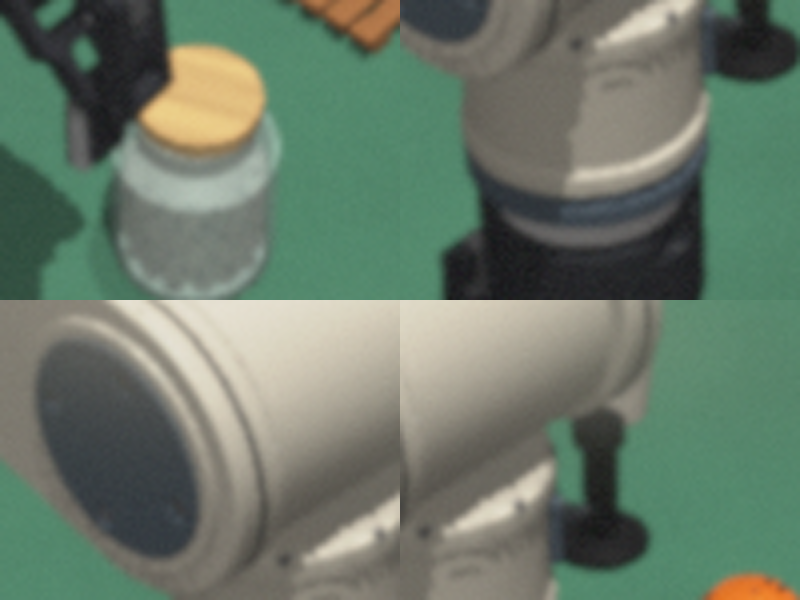

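```bash
python3 -c "
from rig import manip
print(manip.sign_off())"
```

```text
the job is handed in; nothing more can be done
None
```

The job is handed in: the feeding tube is pushed fully together and capped, and each of the three lids sits flat and fully down on its own jar, judging by the contact heights and the pictures. It took about 68 s of the 120 s allowed.

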